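Serve butter with the tongs

TASK

Take the serving tongs from their rest, close them firmly on the block of butter on the marble board and lift it, then bring it over the middle of the empty white plate and hold it there roughly level, in the tongs, about a hand's width above the plate. Handle the butter with the tongs only, leave the pear-shaped cheese and the ball cheese behind the work where they stand, and finish while still holding: do not set the butter down or let go of the tongs.

Things in the scene. Friction and masses are not known exactly. Their poses are not given: they have to be found in the camera images.
- tongs: Steel tongs, red tips, 236 mm long, 115 g, lying level on the rest, arms side by side, sprung open, hinge upright. Origin: on the hinge axis at the tail, level with the arms' underside; x runs to the tips midway between the open arms, z up (x turns with the +y arm). Arms: strips 18 mm high (z 0 to 18), 4 mm thick, mirror images about the x-z plane while open. Mass centre about x = 125 mm.
- tongs_grip (a point): Place to grip, pressing both arms from outside: midway between the open arms, 120 mm from the hinge, 9 mm above the underside. The arms are straight from 85 to 155 mm from the hinge; outer faces there 53 mm apart when open (47 mm at the hinge-side end, 60 mm at the tip-side end), parallel and 32 mm apart when squeezed by 0.18 rad.
- tongs_tips (a point): Midway between the open red tip pads, 213 mm from the hinge, 2 mm above the arms' underside. Pads are grippy silicone, upright, with a flat raised rib 18 mm long at their middle, 190 to 236 mm from the hinge, and reach from 14 mm below the arms' underside to 18 mm above it. Ribs 83 mm apart here when open; parallel and 45 mm apart when squeezed by 0.18 rad.
- tongs_rest: Fixed rest: steel foot 200 x 100 x 6 mm, origin under its centre. Black saddles across it at x = -90 and +45 mm carry the tongs' underside 30 mm above the deck; horns at the saddles' ends (y +-25, +-50 mm) rise to 40 mm. Fingers have room between the saddles down to the foot. Tongs lie along its x axis within 2 degrees, tips towards +x, hinge 120 mm behind its centre. Lift them straight up.
- butter: Block of yellow butter, 45 mm (its x) by 63 mm (its y) by 22 mm high, 45 g, rigid; origin at the centre of its underside. It lies on the board with its long side (y axis) pointing roughly towards and away from the robot; take it across its 45 mm width with the pads centred along its length, or it droops.
- board: Fixed square marble board, 130 x 130 x 20 mm; origin under its centre, top at 20 mm above the deck.
- plate: Fixed white ceramic plate, 140 mm across, 18 mm high, empty; origin under its centre.
- pear_cheese: Bystander: yellow pear-shaped cheese, 58 mm across, 73 mm high, behind the work; origin at the centre of its underside.
- ball_cheese: Bystander: yellow ball cheese, 61 mm across, 56 mm high, behind the work; origin at the centre of its underside.
- tongs_arm (a joint): How far the tongs are squeezed (rad): 0 sprung fully open, 0.18 when the tip pads are flat on the butter's 45 mm width, 0.36 fully shut. A spring opens them: at the grip place it takes 2.5 N to begin, 4.3 N at 0.18 rad on each side; squeeze with some 25 to 40 N to hold the butter firmly.

How it is judged:
By the outcome, as a careful person would: the job done as asked, in the order asked, and still so for the second after the job is handed in, while the arm keeps its last pose, push and grip.
It also fails if it takes over 51 s, if anything falls off the work surface, if the arm or the gripper's body presses on something with over 40 N, if the wrist force passes 120 N, or if a joint passes its speed limit or range.

ROBOT

A 7-joint arm with a two-finger parallel gripper is mounted at the origin on a cart in front of the work surface, level with it; the furniture and walls round the work are solid. World frame = base frame: x ahead of the robot, y to its left, z up, the work surface at z = 0. Lengths are in m, angles in degrees, forces in N, time in s.
With the tool pointing down it reaches from about 0.425 to 0.95 m from the base axis. Payload 16.7 kg.
Tool frame: the origin (TCP) lies on the mounting face of the last link; the fingertips stand 199 mm ahead of it and the grasp point (between the pads) lies 180 mm ahead of it (arm.nose_length is the distance from the TCP to the fingertips, in m); z points along the fingers, y is the line along which they close (so a half turn about z gives the same grasp; the last joint's range is limited). The gripper opens to 94 mm and grips with 3 to 60 N. Pads are 16 mm wide; open, the fingers measure 119 mm over their backs; the gripper's body (75 mm by 177 mm) begins 78 mm behind the grasp point.
Start: joints at [62.137, 24.414, 4.234, 92.017, -1.954, 63.644, -3.845], TCP at [0.223, -0.637, 0.405] pointing down, gripper open.
Joint ranges: [-163.25, 163.25], [-28.42, 122.38], [-70.27, 78.77], [12.13, 141.07], [-58.53, 238.53], [9.26, 117.41], [-156.51, 156.51]. Speed limits (degrees/s): [108.29, 108.29, 136.94, 136.94, 172.46, 172.46, 172.46].

INTERFACE

Orientations are given as [roll, pitch, yaw] about the fixed x, y, z axes, in that order (R = Rz(yaw) Ry(pitch) Rx(roll)).
In Python, from bench import sensors, camera, arm, look_for, place_of gives the robot as it stands.
- The arm moves only by the tool arm_command, never from a script. Its argument "series" is a list of rows, each a list of 7 numbers: the shift along the tool's x, y, z in m, then the turn, a rotation vector about the tool's x, y, z in degrees, then the finger opening in m, from 0 to 0.094. A call has 1 to 10 rows; each row shifts and turns the commanded pose from where the row before left it, along the tool's axes as they then stand; what a row does not reach is not made up. A row lasts 1/10 s, in which the tool goes at most 50 mm and 8.59 degrees, less where a joint would pass 70% of its speed; a pose out of reach is approached as far as the arm can. A call is refused whole if a number of a shift passes 0.05 or a number of a turn 8.59, either way. A call with a gripper value outside its range is refused whole. The fingers move at their own pace and stop on an object; the grip force is fixed at half the most. Time passes only in rows, so rows that do not move let the fingers close. It gives the time, the measured TCP pose, the force, the opening and the grip force at its end, in the units of the state.
- sensors.state(): the state, without advancing time (a new reading comes with each control period).
- camera(name): name is "side" or "top" or "wrist"; returns a dict with "color" (400x640x3 uint8, red, green, blue), "fx", "fy", "cx", "cy" (pixels), "k1" (the pictures are not rectified: a ray, as slopes to the right and down, at radius r is drawn at 1 + k1 r^2 times it, then the intrinsics apply), "rvec" (rotation vector, rad) and "tvec" (3), from world to camera coordinates, as OpenCV has them. Camera axes: x right, y down, z forward; pixel columns grow to the right and rows downward; lengths in m; the calibration is good to about 2 mm. A picture is of the moment at which its call begins. There is no depth.
- arm.finish_job(): hands the job in; it is judged then, once.
Trained networks look in the newest picture that a camera, given by its name, has taken for a name from the list of things; names that differ only in an ending like _2 or _b are one class to them, and where a whole thing is asked for, a point or a joint stands for the part that bears it (a point fixed in the world has none). Each returns a list of dicts, best first, with "score" (0 to 1); they miss things now and then, are a little off and sometimes report something else, mostly with a low value. They report only what shows in the picture. A call takes as long as a camera call.
- look_for(camera, label): "xyz" ([x, y, z] in m, in world coordinates, good to about 4 mm: the middle of the surface that is visible of it).
- place_of(camera, label): "xyz" ([x, y, z] in m, in world coordinates, good to about 4 mm: a listed point, or the origin of a listed thing).
The state is a dict: "time": time; "q": joint angles; "qd": joint speeds; "joint_efforts": joint torques, N m; "eef_pos": TCP position; "ee_rot": TCP orientation; "wrist_force": force on the tool from outside, world axes, zero at the start; "ft_torque": the same for the moment, N m; "opening": finger opening in m; "grip_force": force on a finger pad.
Only numpy, scipy, OpenCV 4.12 (cv2) and the standard library are available. Lean on these libraries where they do the work, as an engineer would, in place of code of your own. Each camera call takes 0.05 s, during which the arm holds its last target. There are 200 camera calls.

## Working session

There is one attempt and no reset: what is moved stays moved. The work goes in short steps, Python scripts to look and compute and a tool call to move; the robot and the scene stay as the last step left them, time stands still between calls to the robot, and variables do not carry over. Pictures are saved under pics/ and viewed, at most 13 in all, crops included, and the job is handed in when it is done.

Besides the shell and the picture viewer there is one more tool, called after "Call:" as name(argument=value, ...) on one line, values as JSON. arm_command: Moves the arm, as the interface text tells. Its arguments: {"type":"object","properties":{"series":{"type":"array"}},"required":["series"]}

```bash
mkdir -p pics
python3 - <<'E'
from bench import sensors,camera,arm,look_for,place_of
import cv2,numpy as np
s=sensors.state(); print(s['time'],s['eef_pos'],s['ee_rot'],s['opening'])
ims=[]
for c in ['top','side']:
    d=camera(c); cv2.imwrite(f'pics/{c}0.png',d['color'][:,:,::-1])
    for l in ['tongs','tongs_grip','tongs_tips','tongs_rest','butter','board','plate','pear_cheese','ball_cheese']:
        print(c,l,[(np.round(r['xyz'],3).tolist(),round(r['score'],2)) for r in place_of(c,l)[:2]])
E
```

```text
0.0 [ 0.22297064 -0.63691182  0.40398119] [-1.79928939e+02  5.03940696e-03  1.92927699e+01] 0.09389751925700034
top tongs [([0.431, -0.04, 0.03], 0.72)]
top tongs_grip [([0.554, -0.03, 0.04], 0.87)]
top tongs_tips []
top tongs_rest [([0.556, -0.028, -0.002], 0.96)]
top butter []
top board [([0.518, 0.18, 0.006], 0.68), ([0.553, -0.031, 0.038], 0.67)]
top plate [([0.553, -0.238, -0.001], 0.62)]
top pear_cheese [([0.717, 0.095, 0.002], 0.6)]
top ball_cheese [([0.554, -0.03, 0.036], 0.68), ([0.712, -0.116, 0.003], 0.67)]
side tongs [([0.43, -0.038, 0.027], 0.59)]
side tongs_grip [([0.549, -0.03, 0.037], 0.7)]
side tongs_tips [([0.642, -0.018, 0.032], 0.86), ([0.551, -0.236, -0.003], 0.58)]
side tongs_rest [([0.555, -0.028, -0.0], 0.76)]
side butter [([0.527, 0.18, 0.021], 0.79)]
side board [([0.515, 0.181, 0.0], 0.86)]
side plate [([0.552, -0.24, -0.003], 0.85)]
side pear_cheese [([0.716, 0.097, -0.006], 0.55)]
side ball_cheese [([0.71, -0.114, 0.002], 0.94)]
```

View pics/top0.png

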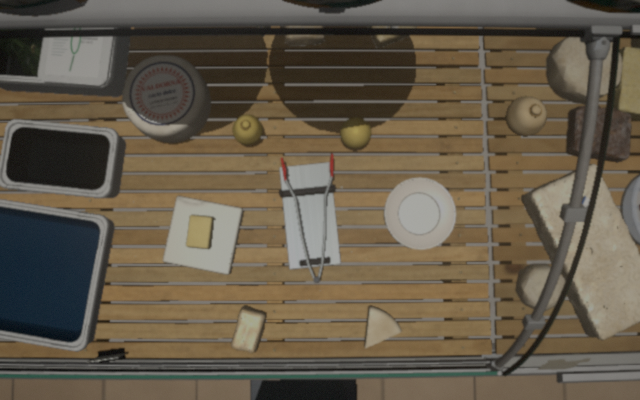

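View pics/side0.png

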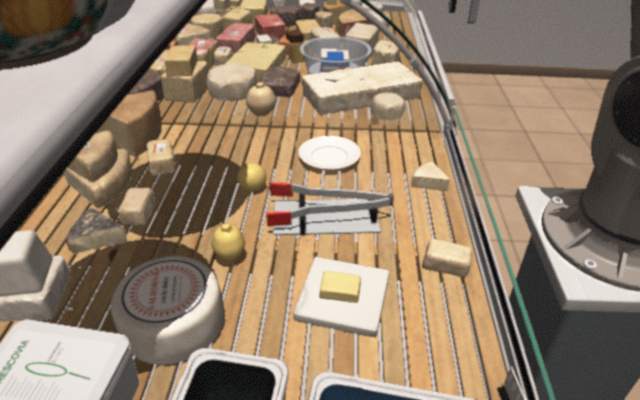

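The top view shows the hinge at about (317,280), red tips at (284,170) and (332,165), butter at (200,231) and plate at (420,213). The side view matches. Next I'll measure these by backprojection.

```bash
cat > h.py <<'E'
from bench import sensors,camera,arm,look_for,place_of
import cv2,numpy as np
def back(d,uv,z):
    R,_=cv2.Rodrigues(np.array(d['rvec'],float)); t=np.array(d['tvec'],float).ravel()
    out=[]
    for u,v in np.atleast_2d(uv):
        p=np.array([(u-d['cx'])/d['fx'],(v-d['cy'])/d['fy']]);q=p.copy()
        for _ in range(20): q=p/(1+d['k1']*(q@q))
        r=R.T@np.array([*q,1]); c=-R.T@t; out.append(c+r*(z-c[2])/r[2])
    return np.array(out)
def blobs(d,lo,hi,amin=15,roi=None):
    m=cv2.inRange(cv2.cvtColor(d['color'],cv2.COLOR_RGB2HSV),lo,hi)
    if roi is not None:
        k=np.zeros_like(m);x0,y0,x1,y1=roi;k[y0:y1,x0:x1]=255;m&=k
    cs,_=cv2.findContours(m,cv2.RETR_EXTERNAL,cv2.CHAIN_APPROX_NONE)
    return sorted([c for c in cs if cv2.contourArea(c)>amin],key=cv2.contourArea,reverse=True)
def rect(d,c,z):
    w=back(d,c.reshape(-1,2),z)[:,:2].astype(np.float32)
    return cv2.minAreaRect(w*1000)
E
python3 - <<'E'
from h import *
d=camera('top')
for n,lo,hi,z,roi in [('butter',(18,110,60),(35,255,255),.042,(170,200,235,270)),('red',(0,130,60),(8,255,255),.045,(260,140,350,200)),('red2',(172,130,60),(180,255,255),.045,(260,140,350,200)),
 ('board',(0,0,110),(180,60,255),.02,(155,190,250,280)),('plate',(0,0,110),(180,60,255),.018,(375,170,465,255)),('foot',(0,0,90),(180,45,255),.006,(270,150,350,280))]:
    for c in blobs(d,lo,hi,10,roi)[:3]: print(n,cv2.boundingRect(c),np.round(np.concatenate([np.ravel(x) for x in rect(d,c,z)]),1))
print(back(d,[(317,280),(284.5,169),(332.5,165)],.045))
g=cv2.resize(d['color'][140:290,150:460],None,fx=2.5,fy=2.5,interpolation=cv2.INTER_CUBIC)
cv2.imwrite('pics/topcrop.png',g[:,:,::-1])
E
```

```text
red (330, 155, 4, 21) [644.7 -66.2   5.7  38.1  89.4]
red (281, 158, 5, 21) [639.7  23.4  38.7   5.9  13.9]
board (155, 196, 87, 79) [518.  194.9 164.6 136.2  82.5]
board (232, 263, 18, 4) [459.2 106.8  32.2   5.6  89.7]
board (236, 244, 14, 4) [495.  103.2  24.7   5.7  89.7]
plate (375, 177, 82, 73) [ 555.7 -228.6  157.   139.2   89. ]
plate (375, 171, 64, 3) [ 635.  -213.   123.     3.9   89.8]
foot (279, 162, 71, 118) [543.4 -36.9 225.  131.    3.7]
foot (285, 153, 45, 3) [673.3 -20.   86.4   4.   89.8]
foot (334, 171, 16, 3) [637.3 -87.3  29.4   4.   89.8]
[[ 0.43069026 -0.03748731  0.045     ]
 [ 0.63739191  0.02215696  0.045     ]
 [ 0.64459963 -0.06804762  0.045     ]]
```

View pics/topcrop.png

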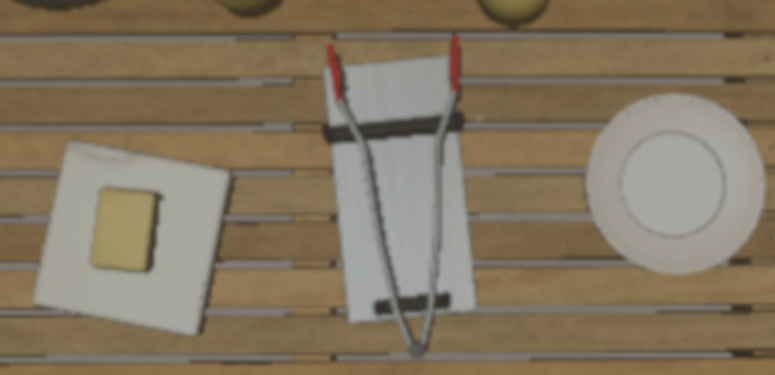

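The crop shows the butter's top corners near (100,187), (157,190), (151,271) and (91,265). The plate is centred at about (676,183), and the tongs are turned slightly left.

Run:
```python
from h import *
d=camera('top')
# butter: nearer yellow by hue/saturation relative to marble
roi=d['color'][205:255,180:225]
h=cv2.cvtColor(roi,cv2.COLOR_RGB2HSV); print('hsv butter',h[26,20],'marble',h[26,38])
for c in blobs(d,(12,70,60),(40,255,255),50,(180,205,225,255))[:2]:
    r=rect(d,c,.042);print(cv2.boundingRect(c),r)
P=np.array([(100,187),(157,190),(151,271),(91,265)])/2.5+[150-.3,140-.3]
w=back(d,P,.042);print(np.round(w,4),w.mean(0));
f=(w[0]+w[1]-w[2]-w[3])/2;print('len',np.linalg.norm(f),'yaw',np.degrees(np.arctan2(f[1],f[0])),'wid',np.linalg.norm(w[0]-w[1]),np.linalg.norm(w[2]-w[3]))
print('plate',back(d,np.array([(676,183)])/2.5+[150-.3,140-.3],.015))
```

```text
hsv butter [ 23  94 162] marble [ 30  14 166]
(187, 216, 26, 32) ((521.466552734375, 180.53468322753906), (43.100738525390625, 58.5300178527832), 83.81703186035156)
[[0.553  0.1993 0.042 ]
 [0.5505 0.1566 0.042 ]
 [0.4903 0.1603 0.042 ]
 [0.495  0.205  0.042 ]] [0.52219509 0.18028096 0.042     ]
len 0.05927436384525984 yaw -4.558500952523698 wid 0.04272271331291487 0.04491485508143707
plate [[ 0.55550057 -0.23787868  0.015     ]]
```

Run:
```python
from h import *
t=camera('top');s=camera('side')
for uv in [(595,50),(585,120),(575,210),(550,290),(525,340),(500,370)]:
    for z in (0,.1,.2,.3,.4,.5,.6):
        p=back(t,[uv],z)[0]
        R,_=cv2.Rodrigues(np.array(s['rvec'],float)); q=R@p+np.ravel(s['tvec']); a=q[:2]/q[2];a=a*(1+s['k1']*(a@a))
        print(uv,z,np.round(p[:2],2),np.round([a[0]*s['fx']+s['cx'],a[1]*s['fy']+s['cy']]))
g=cv2.resize(s['color'][0:200,250:600],None,fx=2.2,fy=2.2)
cv2.imwrite('pics/sidecrop.png',g[:,:,::-1])
w=camera('wrist');cv2.imwrite('pics/wrist0.png',w['color'][:,:,::-1])
```

```text
(595, 50) 0 [ 0.89 -0.62] [220.  84.]
(595, 50) 0.1 [ 0.85 -0.56] [226.  59.]
(595, 50) 0.2 [ 0.81 -0.5 ] [234.  31.]
(595, 50) 0.3 [ 0.77 -0.44] [243.  -3.]
(595, 50) 0.4 [ 0.73 -0.38] [253. -44.]
(595, 50) 0.5 [ 0.68 -0.31] [267. -94.]
(595, 50) 0.6 [ 0.64 -0.25] [ 284. -155.]
(585, 120) 0 [ 0.74 -0.59] [269.  90.]
(585, 120) 0.1 [ 0.72 -0.53] [274.  64.]
(585, 120) 0.2 [ 0.69 -0.47] [279.  35.]
(585, 120) 0.3 [ 0.66 -0.41] [286.   0.]
(585, 120) 0.4 [ 0.64 -0.36] [295. -42.]
(585, 120) 0.5 [ 0.61 -0.3 ] [305. -92.]
(585, 120) 0.6 [ 0.58 -0.24] [ 318. -155.]
(575, 210) 0 [ 0.56 -0.55] [332.  96.]
(575, 210) 0.1 [ 0.55 -0.5 ] [336.  70.]
(575, 210) 0.2 [ 0.55 -0.45] [339.  40.]
(575, 210) 0.3 [ 0.54 -0.39] [343.   4.]
(575, 210) 0.4 [ 0.53 -0.34] [348. -39.]
(575, 210) 0.5 [ 0.52 -0.28] [354. -91.]
(575, 210) 0.6 [ 0.51 -0.23] [ 362. -154.]
(550, 290) 0 [ 0.4  -0.49] [390. 108.]
(550, 290) 0.1 [ 0.41 -0.45] [391.  81.]
(550, 290) 0.2 [ 0.42 -0.4 ] [393.  49.]
(550, 290) 0.3 [ 0.43 -0.35] [395.  11.]
(550, 290) 0.4 [ 0.44 -0.3 ] [396. -34.]
(550, 290) 0.5 [ 0.45 -0.25] [398. -88.]
(550, 290) 0.6 [ 0.45 -0.21] [ 401. -153.]
(525, 340) 0 [ 0.31 -0.44] [428. 119.]
(525, 340) 0.1 [ 0.33 -0.4 ] [428.  90.]
(525, 340) 0.2 [ 0.34 -0.36] [428.  57.]
(525, 340) 0.3 [ 0.36 -0.31] [428.  18.]
(525, 340) 0.4 [ 0.38 -0.27] [428. -29.]
(525, 340) 0.5 [ 0.4  -0.23] [427. -85.]
(525, 340) 0.6 [ 0.42 -0.19] [ 426. -153.]
(500, 370) 0 [ 0.25 -0.39] [453. 130.]
(500, 370) 0.1 [ 0.28 -0.35] [452.  99.]
(500, 370) 0.2 [ 0.3  -0.31] [451.  65.]
(500, 370) 0.3 [ 0.32 -0.28] [450.  24.]
(500, 370) 0.4 [ 0.35 -0.24] [448. -25.]
(500, 370) 0.5 [ 0.37 -0.2 ] [446. -82.]
(500, 370) 0.6 [ 0.4  -0.17] [ 442. -152.]
```

View pics/sidecrop.png

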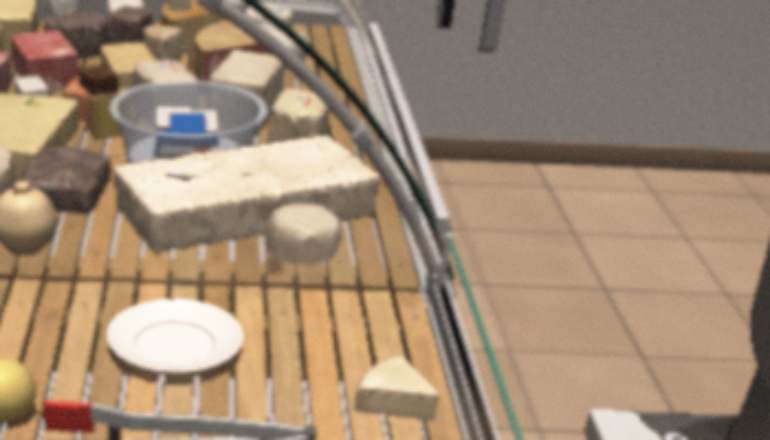

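View pics/wrist0.png

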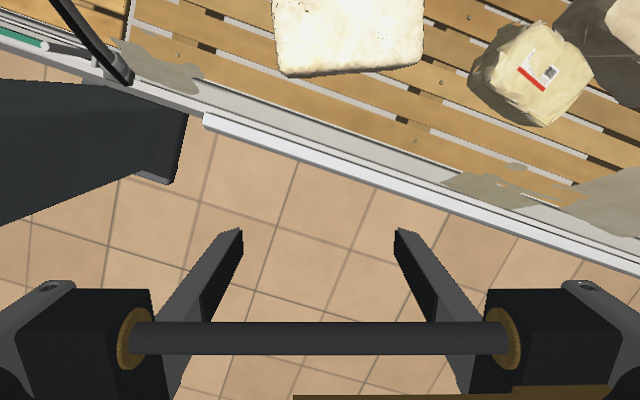

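The views show an arch in the plane y≈-0.385, from its foot at (453,130) in the side view (x≈0.25) up to z≈0.32 at x≈0.54. I'll cross it near x≈0.28, raised.

Call:
arm_command(series=[[0,0,-0.02,0,0,7.6,0.094],[0,0,-0.03,0,0,7.6,0.094],[0.009,-0.029,-0.025,0,0,0,0.094],[0.009,-0.029,0,0,0,0,0.094],[0.009,-0.029,0,0,0,0,0.094],[0.009,-0.029,0,0,0,0,0.094],[0.009,-0.029,0,0,0,0,0.094],[0.009,-0.029,0,0,0,0,0.094],[0.009,-0.029,0,0,0,0,0.094],[0.009,-0.029,0,0,0,0,0.094]])

```text
time: 2.25
eef_pos: [0.2784, -0.3992, 0.4798]
ee_rot: [180.0, -0.0, 4.1]
wrist_force: [-0.0, -0.1, -0.0]
opening: 0.0939
grip_force: 0.0
```

Call:
arm_command(series=[[0.023,-0.03,0,0,0,0,0.094],[0.023,-0.03,0,0,0,0,0.094],[0.023,-0.03,0,0,0,0,0.094],[0.023,-0.03,0.01,0,0,0,0.094],[0.023,-0.03,0.01,0,0,0,0.094],[0.024,-0.03,0.015,0,0,0,0.094],[0.024,-0.03,0.02,0,0,0,0.094],[0.024,-0.03,0.02,0,0,0,0.094],[0.025,-0.03,0.02,0,0,0,0.094]])

```text
time: 3.15
eef_pos: [0.471, -0.1147, 0.3843]
ee_rot: [180.0, -0.1, 4.1]
wrist_force: [1.3, -1.3, -0.1]
opening: 0.0941
grip_force: 0.0
```

Call:
arm_command(series=[[0.022,-0.02,0.015,0,0,0,0.094],[0.021,-0.02,0.015,0,0,0,0.094],[0.021,-0.02,0.015,0,0,0,0.094],[0.021,-0.02,0.015,0,0,0,0.094],[0,0,0,0,0,0,0.094],[0,0,0,0,0,0,0.094]])

```text
time: 3.75
eef_pos: [0.5496, -0.0299, 0.3243]
ee_rot: [-180.0, 0.1, 4.1]
wrist_force: [-0.1, -0.5, 0.2]
opening: 0.0941
grip_force: 0.0
```

Run:
```python
from h import *
d=camera('wrist');cv2.imwrite('pics/wrist1.png',d['color'][:,:,::-1])
for l in ['tongs','tongs_grip','tongs_tips']: print(l,[(np.round(r['xyz'],4),round(r['score'],2)) for r in place_of('wrist',l)[:2]])
print(sensors.state()['eef_pos'])
```

```text
tongs []
tongs_grip []
tongs_tips [(array([0.5189, 0.1799, 0.004 ]), 0.66)]
[ 0.54921385 -0.03110191  0.3253094 ]
```

View pics/wrist1.png

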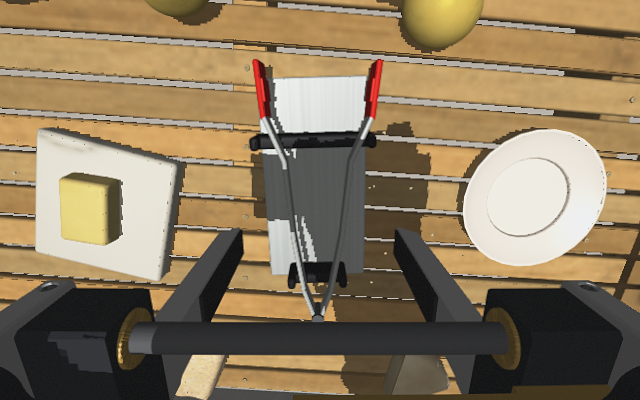

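The wrist view shows the tongs centred and aligned between the fingers, with tips at (258,80) and (376,80) and the hinge at (318,318). The butter is clear at left. I'll refine from this.

Run:
```python
from h import *
d=camera('wrist')
C=[]
for lo,hi in [((0,130,60),(8,255,255)),((172,130,60),(180,255,255))]:
  for c in blobs(d,lo,hi,60,(240,50,400,130)):
    r=rect(d,c,.048);print('red',r)
h=back(d,[(318,317)],.048)[0];print('hinge',h)
# tip ends and bend tops by pixel
print(back(d,[(255,60),(380,60)],.048), back(d,[(287,150),(352,152),(310,290),(325,290)],.048))
P=[(61,174),(108,179),(106,244),(61,240)]
c=blobs(d,(15,90,60),(35,255,255),200,(45,160,125,255))
print(len(c),cv2.boundingRect(c[0]))
w=back(d,P,.042);f=(w[0]+w[1]-w[2]-w[3])/2
print('butter',w.mean(0),np.linalg.norm(f),np.degrees(np.arctan2(f[1],f[0])),np.linalg.norm(w[0]-w[1]))
g=cv2.resize(d['color'][150:260,30:140],None,fx=5,fy=5);cv2.imwrite('pics/b.png',g[:,:,::-1])
```

```text
red ((638.7919311523438, 20.158897399902344), (44.12214660644531, 10.118157386779785), 9.375572204589844)
red ((644.3665771484375, -65.74745178222656), (9.656012535095215, 44.866546630859375), 89.14656829833984)
hinge [ 0.43132243 -0.03993269  0.048     ]
[[ 0.6595111   0.02440881  0.048     ]
 [ 0.66621834 -0.07105331  0.048     ]] [[ 0.5921906  -0.0029949   0.048     ]
 [ 0.59429429 -0.05670609  0.048     ]
 [ 0.46106321 -0.03024963  0.048     ]
 [ 0.46205127 -0.04442701  0.048     ]]
1 (58, 173, 60, 72)
butter [0.52440048 0.17824982 0.042     ] 0.06417456607916112 -8.978744577144372 0.04114244746889804
```

View pics/b.png

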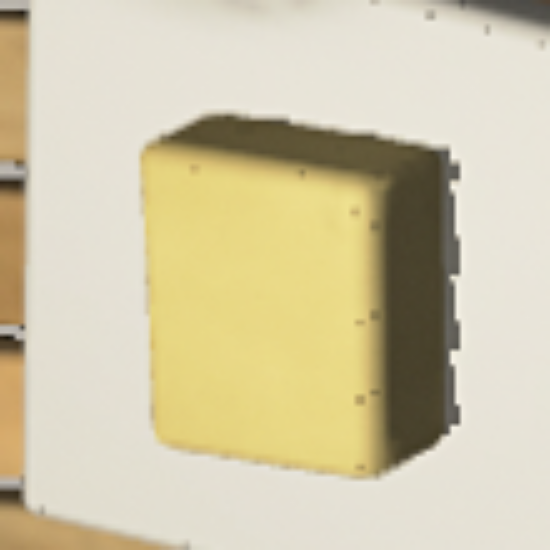

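Call:
arm_command(series=[[0.001,0,0.02,0,0,-0.3,0.094],[0,0,0.02,0,0,0,0.094],[0,0,0.02,0,0,0,0.094],[0,0,0.02,0,0,0,0.094],[0,0,0.015,0,0,0,0.094],[0,0,0.01,0,0,0,0.094],[0,0,0,0,0,0,0.094],[0,0,0,0,0,0,0.08]])

```text
time: 4.8
eef_pos: [0.5507, -0.0302, 0.2202]
ee_rot: [180.0, -0.0, 4.4]
wrist_force: [-0.2, -0.6, -0.1]
opening: 0.0892
grip_force: 0.0
```

Run:
```python
from h import *
d=camera('wrist')  # only for calibration struct; corners below were from earlier pose, so use relative pose shift
t=camera('top')
# butter corners seen earlier at TCP height ~.106 higher, yaw +.3 less: rebuild that camera
import numpy as np
dz=.3245-sensors.state()['eef_pos'][2]
R,_=cv2.Rodrigues(np.array(d['rvec'],float)); c=-R.T@np.ravel(d['tvec'])+[-.001,0,dz]
d2=dict(d,tvec=-R@c)
P=np.array([(143,148),(388,178),(380,476),(153,446)])/5+[29.6,149.6]
w=back(d2,P,.042);f=(w[0]+w[1]-w[2]-w[3])/2
print(dz,w.mean(0),np.linalg.norm(f),np.degrees(np.arctan2(f[1],f[0])),np.linalg.norm(w[0]-w[1]),np.linalg.norm(w[2]-w[3]))
print([(r['xyz'],r['score']) for r in place_of('top','butter')])
```

```text
0.10395683288084762 [0.52132287 0.17975786 0.042     ] 0.058271029692723214 -7.70598061206924 0.04290418823193028 0.042075284468060095
[([0.5234, 0.1837, 0.017], 0.89)]
```

Call:
arm_command(series=[[0,0,0,0,0,0,0.06],[0,0,0,0,0,0,0.042],[0,0,0,0,0,0,0.042],[0,0,0,0,0,0,0.042],[0,0,0,0,0,0,0.042],[0,0,0,0,0,0,0.042],[0,0,0,0,0,0,0.042],[0,0,0,0,0,0,0.042]])

```text
time: 5.75
eef_pos: [0.5506, -0.03, 0.2198]
ee_rot: [-180.0, -0.0, 4.4]
wrist_force: [-0.2, 1.5, 2.6]
opening: 0.0425
grip_force: 5.1
```

Call:
arm_command(series=[[0,0,-0.005,0,0,0,0.042],[0,0,-0.01,0,0,0,0.042],[0,0,-0.01,0,0,0,0.042],[0,0,-0.015,0,0,0,0.042],[0,0,-0.015,0,0,0,0.042],[0,0,-0.015,0,0,0,0.042],[0,0,-0.01,0,0,0,0.042],[0,0,-0.01,0,0,0,0.042],[0,0,0,0,0,0,0.042],[0,0,0,0,0,0,0.042]])

```text
time: 6.75
eef_pos: [0.5504, -0.0302, 0.3096]
ee_rot: [-180.0, 0.0, 4.4]
wrist_force: [-0.3, 0.8, -0.9]
opening: 0.0421
grip_force: 3.3
```

Run:
```python
from h import *
a=camera('side')['color'][130:300,200:440];b=camera('wrist')['color'][0:340,150:490]
a=cv2.resize(a,(480,340))
cv2.imwrite('pics/lift.png',np.hstack([a,b[:,:310]])[:,:,::-1])
```

```text
(no output)
```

View pics/lift.png

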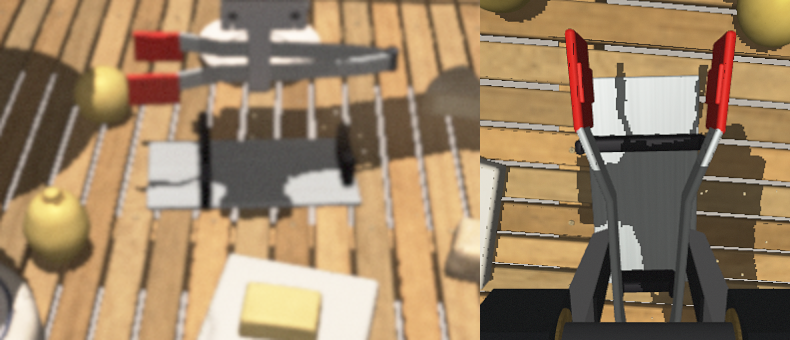

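Side view: the tongs are level and clear of the rest. Wrist view: they're symmetric in the fingers. Now to a point above the butter.

Call:
arm_command(series=[[0,0,0,0,0,3.5,0.042],[0,0,0,0,0,4,0.042],[0,0,0,0,0,3.4,0.042],[-0.005,-0.007,0,0,0,0,0.042],[-0.01,-0.0145,0,0,0,0,0.042],[-0.01,-0.0145,0,0,0,0,0.042],[-0.01,-0.0145,0,0,0,0,0.042],[-0.01,-0.0145,0,0,0,0,0.042],[-0.01,-0.0145,0,0,0,0,0.042],[-0.01,-0.0145,0,0,0,0,0.042]])

```text
time: 7.85
eef_pos: [0.4957, 0.0718, 0.3093]
ee_rot: [180.0, 0.0, -6.4]
wrist_force: [0.2, 0.2, -1.1]
opening: 0.042
grip_force: 3.3
```

Call:
arm_command(series=[[-0.01,-0.0145,0,0,0,0,0.042],[-0.01,-0.0145,0,0,0,0,0.042],[-0.01,-0.0145,0,0,0,0,0.042],[-0.01,-0.0145,0,0,0,0,0.042],[-0.01,-0.0145,0,0,0,0,0.042],[-0.01,-0.0145,0,0,0,0,0.042],[-0.01,-0.0145,0,0,0,0,0.042],[-0.01,-0.0105,0,0,0,0,0.042],[0,0,0,0,0,0,0.042],[0,0,0,0,0,0,0.042]])

```text
time: 8.85
eef_pos: [0.4296, 0.191, 0.3095]
ee_rot: [180.0, 0.0, -6.4]
wrist_force: [0.1, -0.9, 0.4]
opening: 0.0422
grip_force: 3.3
```

Run:
```python
from h import *
d=camera('wrist');t=camera('top')
zu=sensors.state()['eef_pos'][2]-.219+.030;print('underside',zu,sensors.state()['eef_pos'])
for lo,hi in [((0,130,60),(8,255,255)),((172,130,60),(180,255,255))]:
  for c in blobs(d,lo,hi,60):
    x,y,w,h=cv2.boundingRect(c);print('red',(x,y,w,h),rect(d,c,zu+.018))
for l in ['tongs_tips','butter']: print(l,[(np.round(r['xyz'],4),round(r['score'],2)) for c in('wrist','top') for r in place_of(c,l)[:1]])
cv2.imwrite('pics/over.png',d['color'][:,:,::-1])
```

```text
underside 0.12056763387737329 [0.43001704 0.19047676 0.30956763]
red (376, 31, 30, 102) ((516.7319946289062, 148.02584838867188), (10.914037704467773, 44.005496978759766), 81.01828002929688)
red (235, 29, 29, 103) ((524.3645629882812, 211.1289520263672), (10.663531303405762, 44.29426574707031), 85.45475006103516)
tongs_tips [(array([0.5204, 0.1691, 0.1193]), 0.92)]
butter [(array([0.524 , 0.1827, 0.0229]), 0.68), (array([0.52  , 0.1834, 0.0177]), 0.63)]
```

View pics/over.png

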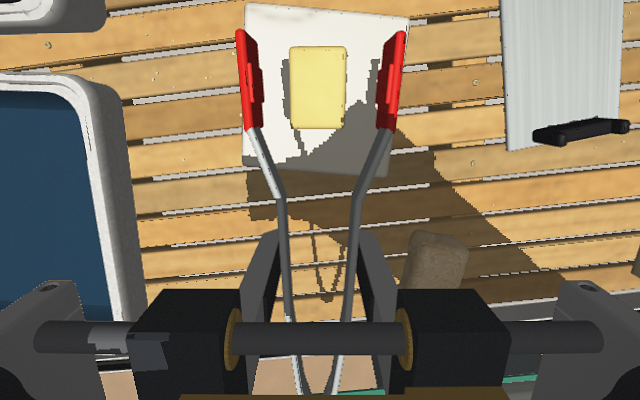

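The wrist view shows the butter at (318,88), midway between the pads at about (250,80) and (391,80) and parallel to them. I'll compute the offset.

Run:
```python
from h import *
d=camera('wrist')
c=blobs(d,(15,80,60),(35,255,255),500,(275,35,360,140))[0];r=rect(d,c,.042)
print('butter',cv2.boundingRect(c),r)
e=np.array([.9938,-.1115]);n=np.array([.1115,.9938])
q=np.array(r[0])/1000-[.5205,.1796];print('ahead',q@e,'left',q@n)
```

```text
butter (288, 47, 58, 83) ((521.4730834960938, 180.6620330810547), (42.6041374206543, 58.97753143310547), 83.24256896972656)
ahead 0.0008486336898804398 left 0.0011639472857666025
```

Call:
arm_command(series=[[0.001,-0.001,0.01,0,0,0.3,0.042],[0,0,0.015,0,0,0,0.042],[0,0,0.015,0,0,0,0.042],[0,0,0.015,0,0,0,0.042],[0,0,0.01,0,0,0,0.042],[0,0,0.008,0,0,0,0.042],[0,0,0.005,0,0,0,0.042],[0,0,0.005,0,0,0,0.042],[0,0,0,0,0,0,0.042],[0,0,0,0,0,0,0.042]])

```text
time: 10.2
eef_pos: [0.431, 0.192, 0.2269]
ee_rot: [-180.0, -0.0, -6.8]
wrist_force: [0.0, 0.4, -1.4]
opening: 0.0421
grip_force: 3.3
```

Run:
```python
from h import *
d=camera('wrist');s=camera('side')
for lo,hi in [((0,130,60),(8,255,255)),((172,130,60),(180,255,255))]:
  for c in blobs(d,lo,hi,60): print('red',cv2.boundingRect(c),rect(d,c,.055))
c=blobs(d,(15,80,60),(35,255,255),500,(255,15,380,140));print([(cv2.boundingRect(x),rect(d,x,.042)) for x in c[:1]])
a=cv2.resize(s['color'][220:340,270:420],(480,384));b=d['color'][0:384,160:480]
cv2.imwrite('pics/down.png',np.hstack([a,b])[:,:,::-1])
```

```text
red (376, 31, 30, 102) ((518.036865234375, 148.18798828125), (10.818037986755371, 44.29584884643555), 80.23088836669922)
red (235, 29, 29, 103) ((526.1434936523438, 211.40585327148438), (10.598125457763672, 44.598175048828125), 85.22233581542969)
[((274, 20, 88, 120), ((522.8101196289062, 180.61575317382812), (42.11968994140625, 56.429317474365234), 83.47676086425781))]
```

View pics/down.png

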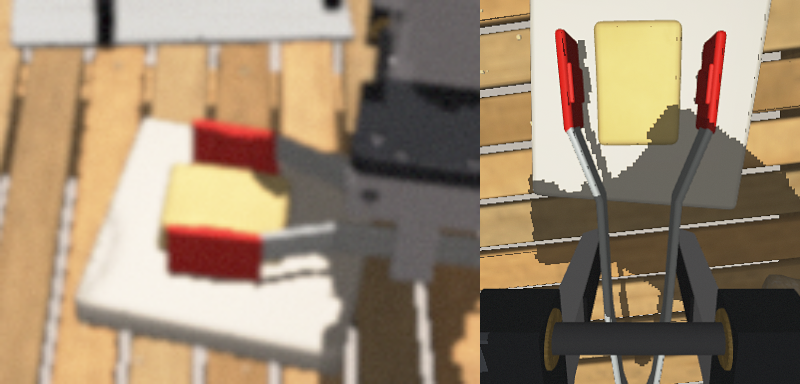

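Both pads straddle the butter, just off the board and centred within 1 mm. Closing now at full grip.

Call:
arm_command(series=[[0,0,0,0,0,0,0.038],[0,0,0,0,0,0,0.034],[0,0,0,0,0,0,0.03],[0,0,0,0,0,0,0.02],[0,0,0,0,0,0,0.01],[0,0,0,0,0,0,0.0],[0,0,0,0,0,0,0.0],[0,0,0,0,0,0,0.0]])

```text
time: 11.1
eef_pos: [0.4309, 0.1919, 0.2267]
ee_rot: [-180.0, -0.0, -6.8]
wrist_force: [0.8, -0.4, -0.6]
opening: 0.0332
grip_force: 30.0
```

Call:
arm_command(series=[[0,0,-0.004,0,0,0,0],[0,0,-0.008,0,0,0,0],[0,0,-0.012,0,0,0,0],[0,0,-0.015,0,0,0,0],[0,0,-0.015,0,0,0,0],[0,0,-0.015,0,0,0,0],[0,0,-0.015,0,0,0,0],[0,0,-0.01,0,0,0,0],[0,0,-0.006,0,0,0,0],[0,0,0,0,0,0,0]])

```text
time: 12.1
eef_pos: [0.431, 0.1919, 0.3275]
ee_rot: [-180.0, -0.1, -6.8]
wrist_force: [0.2, 0.4, -1.7]
opening: 0.033
grip_force: 30.0
```

Run:
```python
from h import *
d=camera('wrist')
for lo,hi in [((0,130,60),(8,255,255)),((172,130,60),(180,255,255))]:
  for c in blobs(d,lo,hi,60): print('red',cv2.boundingRect(c),rect(d,c,.155))
c=blobs(d,(15,80,60),(35,255,255),500,(235,0,400,160));print([(cv2.boundingRect(x),rect(d,x,.142)) for x in c[:1]])
for c in('side','top'):
    camera(c); print([(np.round(r['xyz'],4),round(r['score'],2)) for r in place_of(c,'butter')[:2]])
```

```text
red (363, 29, 25, 103) ((519.482666015625, 154.80467224121094), (9.790600776672363, 44.77009582519531), 82.37464141845703)
red (253, 28, 23, 103) ((525.8551635742188, 204.80577087402344), (9.433128356933594, 44.704952239990234), 83.2448959350586)
[((275, 22, 86, 124), ((521.1273193359375, 180.3824462890625), (42.041778564453125, 58.47056579589844), 84.48202514648438))]
[(array([0.521 , 0.1824, 0.1236]), 0.77)]
[(array([0.5199, 0.183 , 0.1181]), 0.62)]
```

Call:
arm_command(series=[[0.003,0.008,0,0,0,0,0],[0.006,0.016,0,0,0,0,0],[0.006,0.016,0,0,0,0,0],[0.006,0.016,0,0,0,0,0],[0.006,0.016,0,0,0,0,0],[0.006,0.016,0,0,0,0,0],[0.006,0.016,0,0,0,0,0],[0.006,0.016,0,0,0,0,0],[0.006,0.016,0,0,0,0,0],[0.006,0.016,0,0,0,0,0]])

```text
time: 13.35
eef_pos: [0.4695, 0.0328, 0.3264]
ee_rot: [180.0, 0.0, -6.8]
wrist_force: [1.1, 0.9, -1.1]
opening: 0.0331
grip_force: 30.0
```

Call:
arm_command(series=[[0.006,0.016,0,0,0,0,0],[0.006,0.016,0,0,0,0,0],[0.003,0.009,0,0,0,0,0],[0,0,0,0,0,3,0],[0,0,0,0,0,4,0],[0,0,0,0,0,4,0],[0,0,0,0,0,2.2,0],[0,0,0,0,0,0,0]])

```text
time: 14.15
eef_pos: [0.4794, -0.0083, 0.3265]
ee_rot: [180.0, 0.0, -20.0]
wrist_force: [-0.3, -0.1, -1.0]
opening: 0.0328
grip_force: 30.0
```

Call:
arm_command(series=[[0.002,0.008,0,0,0,0,0],[0.005,0.016,0,0,0,0,0],[0.005,0.016,0,0,0,0,0],[0.005,0.016,0,0,0,0,0],[0.005,0.016,0,0,0,0,0],[0.005,0.016,0,0,0,0,0],[0.005,0.016,0,0,0,0,0],[0.005,0.016,0,0,0,0,0],[0.005,0.016,0,0,0,0,0],[0.005,0.016,0,0,0,0,0]])

```text
time: 15.15
eef_pos: [0.4713, -0.1685, 0.3266]
ee_rot: [180.0, 0.0, -19.9]
wrist_force: [-0.1, 1.0, -1.3]
opening: 0.0328
grip_force: 30.0
```

Call:
arm_command(series=[[0.005,0.016,0.002,0,0,0,0],[0.004,0.014,0.004,0,0,0,0],[0.001,0.008,0.004,0,0,0,0],[0,0,0.002,0,0,0,0],[0,0,0,0,0,0,0],[0,0,0,0,0,0,0]])

```text
time: 15.75
eef_pos: [0.4682, -0.2056, 0.3147]
ee_rot: [-180.0, 0.0, -19.9]
wrist_force: [-0.4, 0.1, -1.7]
opening: 0.0329
grip_force: 30.0
```

Run:
```python
from h import *
d=camera('wrist');s=camera('side');t=camera('top')
zz=sensors.state()['eef_pos'][2]-.3275
c=blobs(d,(15,80,60),(35,255,255),500,(235,0,400,160));print([(cv2.boundingRect(x),rect(d,x,.142+zz)) for x in c[:1]])
for n in('side','top'):
  for l in('butter','plate'): print(n,l,[(np.round(r['xyz'],4),round(r['score'],2)) for r in place_of(n,l)[:2]])
a=cv2.resize(s['color'][80:240,200:440],(480,320));b=cv2.resize(d['color'],(512,320))[:,100:400]
cv2.imwrite('pics/end.png',np.hstack([a,b])[:,:,::-1])
```

```text
[((275, 22, 86, 124), ((553.1311645507812, -237.16964721679688), (42.11250305175781, 58.32746124267578), 71.79447174072266))]
side butter [(array([ 0.7162,  0.0964, -0.004 ]), 0.73), (array([ 0.5544, -0.2365,  0.1091]), 0.65)]
side plate [(array([ 0.555 , -0.2376, -0.0014]), 0.81), (array([ 0.4626, -0.2169,  0.1325]), 0.38)]
top butter [(array([ 0.5534, -0.2346,  0.1052]), 0.63)]
top plate [(array([ 5.564e-01, -2.387e-01,  2.000e-04]), 0.96)]
```

View pics/end.png

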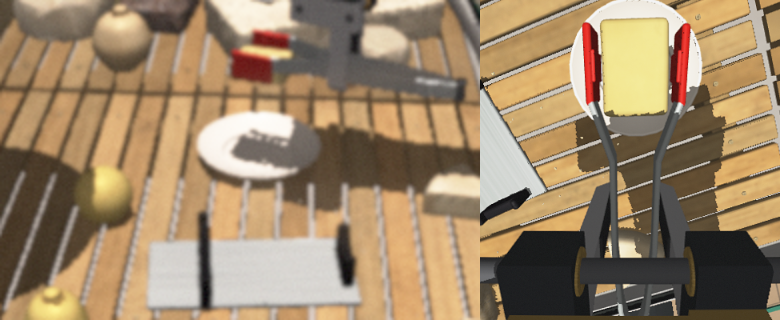

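The butter is at (0.553,-0.237) against a plate centre of (0.555,-0.238). It is level, its underside is about 9 cm above the plate, and the cheeses haven't moved. Handing in.

```bash
python3 -c "
from bench import arm
print(arm.finish_job())"
```

```text
the job is handed in; nothing more can be done
None
```

The job is handed in: the tongs hold the butter level, squeezed at 30 N, within about 2 mm of the plate's centre and about 9 cm above it, and neither cheese was touched.

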